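# Hang the ball cup, hold the tilt-out bin half open

### The arm

A 7-joint arm with a two-finger parallel gripper is mounted at the origin on the work surface. World frame = base frame: x ahead of the robot, y to its left, z up, the work surface at z = 0. Lengths are in m, angles in rad, forces in N, time in s.
With the tool pointing down it reaches from about 0.425 to 0.95 m from the base axis. Payload 4.7 kg.
Tool frame: the origin (TCP) lies at the very end of the fingers, on their centre line; the grasp point (between the pads) lies 19 mm behind it; x points along the fingers, y is the direction in which the jaws open and shut, and the axes are right-handed (so a half turn about x gives the same grasp; the last joint's range is limited). The gripper opens to 85 mm and grips with 20 to 120 N. Pads are 22 mm wide; open, the fingers measure 114 mm over their backs; the gripper's body (76 mm by 85 mm) begins 54 mm behind the grasp point. The pads swing forward as they close: fully open they stand 13 mm farther back than shut.
Start: joints at [-1.227, 0.469, -0.049, 1.532, 0.024, 1.141, -0.082], TCP at [0.246, 0.629, 0.231] pointing down, gripper open.
Joint ranges: [-2.59, 2.59], [-0.33, 1.99], [-1.39, 1.29], [0.1, 2.45], [-1.04, 4.18], [0.21, 1.99], [-2.66, 2.66]. Speed limits (rad/s): [2.57, 2.57, 3.14, 3.14, 3.14, 3.14, 3.14].

### API

Orientations are given as a unit quaternion [x, y, z, w].
In Python, from station import status, optics, robot gives the robot as it stands. The module is installed in compiled form; this text tells all that it offers.
- The arm moves only by the tool send_rows, never from a script. Its argument "plan" is a list of rows, each a list of 7 numbers: the shift along the world's x, y, z in m, then the turn, a rotation vector about the world's x, y, z in degrees, then the opening, from -1 (shut) to 1 (fully open). In form: [[dx, dy, dz, wx, wy, wz, hand], ...]. A call has 1 to 10 rows; each row is the pose to reach, as a shift and turn from the pose commanded when the call began; what a row does not reach only later rows make up. A row lasts 1/10 s, in which the tool goes at most 50 mm and 8.59 degrees, less where a joint would pass 70% of its speed; a pose out of reach is approached as far as the arm can. A call with a gripper value outside its range is refused whole. The fingers move at their own pace and stop on an object; "grip_force" is the grip in N (left out, the last holds). Time passes only in rows, so rows that repeat a pose let the fingers close. It gives the time, the measured TCP pose, the force and the opening at its end, in the units of the state.
- status.observe(): the state, without advancing time (a new reading comes with each control period).
- optics.camera(name): name is "scene" or "top"; returns a dict with "frame" (400x640x3 uint8, red, green, blue), "z_map" (400x640 float32, m along the optical axis (not along the pixel's ray), 0 where there is no reading), "intrinsics" (3x3 intrinsics, pixels), "camera_from_world" (4x4, takes a point from world to camera coordinates). Camera axes: x right, y down, z forward; pixel columns grow to the right and rows downward; lengths in m; the calibration is good to about 2 mm. A picture is of the moment at which its call begins.
- robot.hand_in(): hands the job in, once; it reports no verdict.
The state is a dict: "t": time; "q": joint angles; "dq": joint speeds; "tau": joint torques, N m; "tool_pos": TCP position; "eef_rot": TCP orientation; "contact_force": force on the tool from outside, world axes, zero at the start; "moment": the same for the moment, N m; "width": finger opening in m.
Only numpy, scipy, OpenCV 4.12 (cv2) and the standard library are available. Lean on these libraries where they do the work, as an engineer would, in place of code of your own. Each camera call takes 0.05 s, during which the arm holds its last target.

### The job

The steel ball cup stands in the way of the clear tilt-out bin: hang it by its hoop handle on the twin-prong hook on the front of the blue shelf, with a prong on each side of the handle's middle, and let go of it. Then press the bin's orange lip down with the gripper to tilt the bin half open, about 25 degrees, and finish while still holding it there against its spring, ready for the bails to be dropped in. Leave the ball, the two bails and the spike key where they are.

Things in the scene. Friction and masses are not known exactly. Their poses are not given: they have to be found in the camera images.
- cup: Loose stainless steel ball holder cup, 84 mm across the rim, 70 mm tall, about 0.2 kg, with a rigid black-topped hoop handle over its mouth; starts upright on the desk in front of the bin, turned by up to 0.7 rad. Origin: centre of underside, z up. The hoop lies in the cup's y-z plane: two 8 mm steel uprights at y = +-60 mm joined on top by a straight bar along y.
- cup_handle (a point): Middle of the cup's handle bar, 140 mm above the cup's underside. The black bar is 10 mm thick (x), 128 mm long (y), 12 mm high (z); below it 64 mm stay free down to the cup's rim, 112 mm free between the uprights. Axes as the cup's.
- hook: Fixed dark steel twin hook on the blue shelf's front, left or right of the bin. Origin on the desk, under its middle, in the plane of the shelf's front; -x points out of the shelf towards the robot, y along the shelf, z up. Two level 9 mm round prongs at y = +-36 mm, axes 190 mm above the desk, stand out to x = -118 mm; their last 6 mm turn up, tips reaching 208 mm above the desk.
- hook_seat (a point): Where the middle of the handle bar belongs when hung (bar lying on both prongs, along the hook's y): midway between the prongs, 75 mm out from the shelf front, 200.5 mm above the desk. Hook's axes. The shelf's top is 180 mm above the desk.
- bin_mount: Fixed white bracket, 200 mm wide, of the tilt-out bin on the shelf's front, beside the hook. Origin on the desk, under its middle, in the plane of the shelf's front; -x out of the shelf towards the robot, y along it, z up. The bin's hinge axis runs along y at x = -55 mm, z = 45 mm.
- bin_lip (a point): Where to press: middle of the top face of the bin's orange front lip, 100 mm wide (y), flat from 25 mm behind to 24 mm in front of this point, then a 6 mm high ridge. Moves and turns with the bin. Shut: 65 mm out (-x) from the hinge axis, 110 mm above it (155 mm above the desk). Half open: 105 mm out, 117 mm above the desk. Fully open: 66 mm above the desk. Shut, its axes are the bracket's.
- bin (a joint): Tilt of the clear plastic bin (170 mm wide, 110 mm high), rad: 0 shut, growing as the lip is pressed down and the bin tips out to -x about its hinge, 0.87 at its stop; half open is 0.436. A spring shuts it when let go: about 2 to 3 N down on the lip starts it, 5 to 6 N hold it half open, about 8 N fully open.
- ball_center (a point): Centre of the red tennis ball, 66 mm across, resting in a ring on the shelf. Leave alone.
- bail_a: Pale wooden bail, 105 mm long, 18 mm thick, lying on the shelf. Leave alone.
- bail_b: Second pale wooden bail, the same. Leave alone.
- key: Yellow plastic T-shaped spike key, 77 by 50 mm, 14 mm high, flat on the desk in front of the hook. Leave alone.
Things that resemble listed ones, but are neither listed nor needed, are in the scene too. Several things look just like the cup: the one meant starts farthest to the robot's right.

How it is judged:
On the way, in this order (a step that is already met when the one before it is completed fails the run):
1. the cup hangs by its handle bar on both prongs, let go and at rest (contact force between cup and hook above 1 N and contact force between cup and the arm below 0.1 N and contact force between cup and the fingers below 0.1 N and horizontal distance between cup_handle and hook_seat below 0.04 m and z of cup_handle in the frame of hook_seat between -0.008 and 0.008 m and angle between cup's own z axis and vertical below 0.2 rad and linear speed of cup below 0.05 m/s), for 0.3 s.
2. the bin is held half open by the fingers on it (value of joint bin between 0.336 and 0.536 rad and contact force between the fingers and bin_mount above 1.5 N), for 0.3 s.
At the end, for the whole second after the job is handed in: The cup hangs at rest from both prongs (handle bar lying on them within 8 mm in height, its middle within 40 mm of the seat, cup upright within 0.2 rad), untouched by the robot, and the fingers hold the bin still at 0.436 +- 0.1 rad with more than 1.5 N (all of step 1 and all of step 2 and velocity of joint bin between -0.1 and 0.1 rad/s); the arm keeps its last pose, push and grip.
It fails at once if the ball was moved (distance of ball_center from where it was at the start of the episode above 0.03 m).
It fails at once if a bail was moved (distance of any of bail_a, bail_b from where it was at the start of the episode above 0.03 m).
It fails at once if the spike key was moved (distance of key from where it was at the start of the episode above 0.03 m).
It also fails if it takes over 51 s, if anything falls off the work surface, if the arm or the gripper's body presses on something with over 40 N, if the wrist force passes 120 N, or if a joint passes its speed limit or range.

## Working session

There is one attempt and no reset: what is moved stays moved. The work goes in short steps, Python scripts to look and compute and a tool call to move; the robot and the scene stay as the last step left them, time stands still between calls to the robot, and variables do not carry over. Pictures are saved under pics/ and viewed, and the job is handed in when it is done.

Besides the shell and the picture viewer there is one more tool, called after "Emit:" by a JSON object that holds its "op" and its "data", one argument or row to a line. send_rows: Moves the arm, as the interface text tells. Its arguments: {"type":"object","properties":{"plan":{"type":"array","items":{"type":"array","items":{"type":"number"}}},"grip_force":{"type":"number"}},"required":["plan"]}

```bash
mkdir -p pics
cat > h.py <<'E'
import numpy as np, cv2, pickle
from station import status, optics, robot
def cap(tag):
    out={}
    for n in ("scene","top"):
        d=optics.camera(n); out[n]=d
        cv2.imwrite(f"pics/{tag}_{n}.png",d["frame"][:,:,::-1])
    pickle.dump(out,open(f"{tag}.pkl","wb")); return out
def load(tag): return pickle.load(open(f"{tag}.pkl","rb"))
def cloud(d):
    K=d["intrinsics"];T=np.linalg.inv(d["camera_from_world"]);z=d["z_map"].astype(float)
    v,u=np.mgrid[:z.shape[0],:z.shape[1]]
    P=np.stack([(u-K[0,2])/K[0,0]*z,(v-K[1,2])/K[1,1]*z,z],-1)
    W=P@T[:3,:3].T+T[:3,3]; W[z==0]=np.nan; return W
def ray(d,u,v,h):
    K=d["intrinsics"];T=np.linalg.inv(d["camera_from_world"])
    r=T[:3,:3]@np.array([(u-K[0,2])/K[0,0],(v-K[1,2])/K[1,1],1]);o=T[:3,3]
    return o+r*(h-o[2])/r[2]
E
python3 - <<'E'
from h import *
o=cap("a");s=status.observe()
print({k:np.round(v,3).tolist() for k,v in s.items()})
for n in o: print(n,np.round(np.linalg.inv(o[n]["camera_from_world"]),3).tolist(), (o[n]["z_map"]>0).mean())
E
```

```text
{'t': 0.1, 'q': [-1.227, 0.469, -0.049, 1.534, 0.024, 1.141, -0.082], 'dq': [0.0, -0.003, 0.001, -0.004, -0.001, 0.001, 0.0], 'tau': [0.001, -51.152, -0.047, -23.839, 0.011, 0.004, 0.0], 'tool_pos': [0.246, 0.628, 0.23], 'eef_rot': [0.13, 0.695, -0.132, 0.695], 'contact_force': [-1.154, -0.113, 0.298], 'moment': [0.049, 0.004, 0.068], 'width': 0.085}
scene [[-0.704, 0.543, -0.459, 1.065], [0.711, 0.546, -0.444, 0.597], [0.01, -0.638, -0.77, 0.98], [0.0, 0.0, 0.0, 1.0]] 0.99596484375
top [[-0.012, -0.984, 0.175, 0.413], [-1.0, 0.015, 0.018, 0.13], [-0.02, -0.175, -0.984, 0.997], [0.0, 0.0, 0.0, 1.0]] 0.9956953125
```

View pics/a_scene.png

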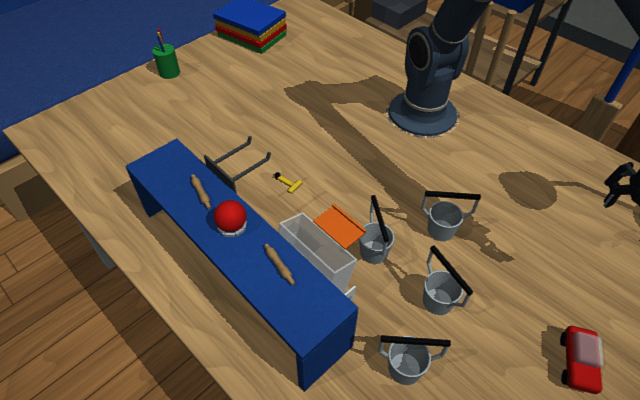

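View pics/a_top.png

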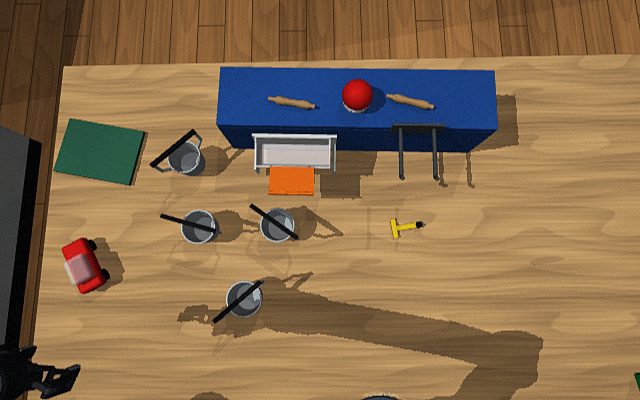

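The two views show four cup lookalikes. In the top picture they are at (183,157), (198,227), (277,225) and (243,299). World −y runs to the right there, so (277,225) should be the robot's rightmost cup, and it also stands in front of the bin. I'll check this in numbers and in an enlarged crop.

Run:
```python
from h import *
o=load("a");d=o["top"];W=cloud(d);f=d["frame"].astype(int)
hsv=cv2.cvtColor(d["frame"],cv2.COLOR_RGB2HSV)
def st(m,name):
    p=W[m]; p=p[~np.isnan(p[:,0])]
    print(name,len(p),"min",np.round(np.percentile(p,2,0),3),"med",np.round(np.median(p,0),3),"max",np.round(np.percentile(p,98,0),3))
for n in o:
    Wn=cloud(o[n]);fr=o[n]["frame"].max(-1)
    m=(fr<60)&(np.abs(Wn[...,2]-.146)<.013)
    k,l,s,c=cv2.connectedComponentsWithStats(m.astype(np.uint8))
    for i in range(1,k):
        if s[i,4]>60:
            p=Wn[l==i];r=cv2.minAreaRect(p[:,:2].astype(np.float32)*1000)
            bx=cv2.boxPoints(r)
            e=p[:,:2]-p[:,:2].mean(0); w,v=np.linalg.eigh(e.T@e)
            a=v[:,1]; print(n,"handle px",c[i].round(),"ctr",np.round(r[0],1),np.round(r[1],1),"z",np.round(np.median(p[:,2]),3),"dir angle from +y",np.degrees(np.arctan2(-a[0]*np.sign(a[1]),abs(a[1]))).round(1))
h,s,v=[hsv[...,i] for i in range(3)]
st((h>5)&(h<14)&(s>220)&(v>150)&(W[...,2]>.1),"orange")
st((h>22)&(h<32)&(s>180)&(v>100)&(W[...,2]<.05),"key")
st((h>105)&(h<125)&(s>180)&(W[...,2]>.17)&(np.arange(640)[None,:]>200),"blue top")
# hook
sub=W[115:185,385:445]; 
cv2.imwrite("pics/crop_top.png",cv2.resize(d["frame"][110:250,230:460,::-1],None,fx=3.4,fy=3.4,interpolation=cv2.INTER_CUBIC))
m=np.zeros(W.shape[:2],bool);m[125:182,388:450]=True
m&=(np.abs(W[...,2]-.192)<.02)&(f.max(-1)<90)
k,l,ss,c=cv2.connectedComponentsWithStats(m.astype(np.uint8))
for i in range(1,k):
    if ss[i,4]>15: st(l==i,f"hook{c[i].round()}")
d=o["scene"];Ws=cloud(d);f=d["frame"]
m=np.zeros(Ws.shape[:2],bool);m[130:195,195:275]=True
m&=(Ws[...,2]>.17)&(f.max(-1)<100)
k,l,ss,c=cv2.connectedComponentsWithStats(m.astype(np.uint8))
W=Ws
for i in range(1,k):
    if ss[i,4]>15: st(l==i,f"scene hook{c[i].round()}")
```

```text
scene handle px [427.  83.] ctr [37.7 19.5] [ 73.5 152.2] z 0.147 dir angle from +y 21.9
scene handle px [452. 195.] ctr [341.  315.4] [ 13.5 125.3] z 0.143 dir angle from +y 40.0
scene handle px [380. 219.] ctr [511.9 239.1] [128.3   9.9] z 0.144 dir angle from +y -35.3
scene handle px [451. 270.] ctr [510. 429.] [127.2  11.2] z 0.143 dir angle from +y -16.4
scene handle px [415. 341.] ctr [683.9 471.9] [ 12.2 126.5] z 0.144 dir angle from +y 40.9
top handle px [172. 148.] ctr [682.2 468.1] [ 10.4 126.4] z 0.145 dir angle from +y 40.8
top handle px [307. 131.] ctr [716.3 154.4] [410.7   3.2] z 0.145 dir angle from +y -2.1
top handle px [464. 133.] ctr [ 703.5 -197.1] [124.    2.5] z 0.145 dir angle from +y -2.1
top handle px [274. 221.] ctr [510.1 234.6] [126.    9.8] z 0.146 dir angle from +y -35.5
top handle px [189. 223.] ctr [509.  425.3] [126.7   9.6] z 0.146 dir angle from +y -16.1
top handle px [237. 301.] ctr [339.6 311.9] [  9.9 126.5] z 0.146 dir angle from +y 39.9
orange 1165 min [0.568 0.146 0.152] med [0.598 0.195 0.155] max [0.627 0.242 0.162]
key 200 min [ 0.48  -0.108  0.002] med [ 0.505 -0.063  0.01 ] max [ 0.523 -0.048  0.014]
blue top 14337 min [ 0.711 -0.249  0.177] med [0.781 0.06  0.18 ] max [0.849 0.346 0.183]
hook[418. 142.] 757 min [ 0.589 -0.139  0.174] med [ 0.686 -0.087  0.194] max [ 0.705 -0.028  0.21 ]
scene hook[231. 166.] 693 min [ 0.591 -0.129  0.177] med [ 0.703 -0.073  0.192] max [ 0.71  -0.023  0.21 ]
scene hook[196. 191.] 20 min [ 0.766 -0.089  0.176] med [ 0.77  -0.078  0.18 ] max [ 0.773 -0.065  0.192]
```

View pics/crop_top.png

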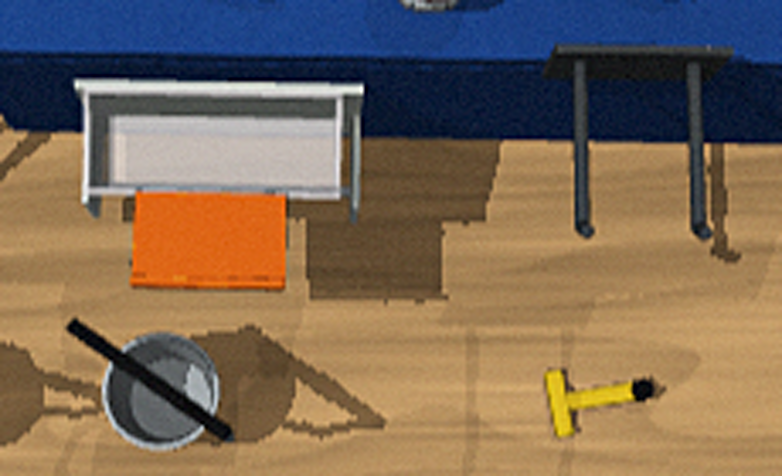

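The orange handle-frame check agrees. Handle middles are at y = 0.237, 0.312, 0.427 and 0.470, so the cup at top px (274,221) / scene px (380,219) is the rightmost, and the crop shows it right in front of the orange lip. Next I measure the hook prongs, the bracket yaw and the tool's jaw direction.

Run:
```python
from h import *
from scipy.spatial.transform import Rotation as R
o=load("a")
for n in o:
    d=o[n];W=cloud(d);f=d["frame"].max(-1)
    m=(f<110)&(W[...,2]>.183)&(W[...,2]<.215)&(W[...,0]>.58)&(W[...,0]<.685)&(W[...,1]<.0)&(W[...,1]>-.16)
    p=W[m]
    for sgn in (0,1):
        q=p[(p[:,1]>-.08)==sgn]; 
        if len(q)<10: continue
        s=q[(q[:,0]>.605)]
        c=np.polyfit(s[:,0],s[:,1],1)
        print(n,"prong",len(q),"tip x",np.percentile(q[:,0],[0,2]).round(3),"y@.63",np.polyval(c,.63).round(4),"slope",c[0].round(3),"deg",np.degrees(np.arctan(c[0])).round(1),"ztop",np.percentile(s[:,2],[50,90,98]).round(4),"ztip",q[:,2].max().round(3))
    # shelf front-top edge
    hsv=cv2.cvtColor(d["frame"],cv2.COLOR_RGB2HSV)
    m=(hsv[...,0]>105)&(hsv[...,0]<125)&(hsv[...,1]>150)&(np.abs(W[...,2]-.18)<.004)&(W[...,0]>.6)
    p=W[m];ys=np.arange(-.24,.34,.02);e=[]
    for y in ys:
        q=p[np.abs(p[:,1]-y)<.01]
        if len(q)>10:e.append((y,np.percentile(q[:,0],1)))
    e=np.array(e);c=np.polyfit(e[:,0],e[:,1],1);r=e[:,1]-np.polyval(c,e[:,0]);g=np.abs(r)<.004;c=np.polyfit(e[g,0],e[g,1],1)
    print(n,"front x(y)=",c.round(4),g.sum(),"deg",np.degrees(np.arctan(c[0])).round(2))
    # orange lip
    h=hsv[...,0];m=(h>5)&(h<14)&(hsv[...,1]>200)&(W[...,2]>.12)&(W[...,0]>.5)&(W[...,2]<.17)
    r=cv2.minAreaRect(W[m][:,:2].astype(np.float32)*1000);print("lip",r)
s=status.observe();r=R.from_quat(s["eef_rot"]).as_matrix();print(r.round(3))
```

```text
scene prong 157 tip x [0.587 0.588] y@.63 -0.1089 slope -0.037 deg -2.1 ztop [0.1915 0.1938 0.1948] ztip 0.207
scene prong 158 tip x [0.588 0.591] y@.63 -0.0368 slope -0.035 deg -2.0 ztop [0.1916 0.1942 0.195 ] ztip 0.208
scene front x(y)= [0.0362 0.7133] 30 deg 2.07
lip ((584.748779296875, 305.87994384765625), (77.1738052368164, 325.1029968261719), 7.674595355987549)
top prong 200 tip x [0.585 0.587] y@.63 -0.1129 slope -0.04 deg -2.3 ztop [0.1933 0.1953 0.1965] ztip 0.208
top prong 177 tip x [0.586 0.588] y@.63 -0.0408 slope -0.051 deg -2.9 ztop [0.1938 0.1959 0.197 ] ztip 0.208
top front x(y)= [0.0362 0.7109] 23 deg 2.07
lip ((620.7473754882812, 301.93316650390625), (327.0666809082031, 76.31523132324219), 77.77641296386719)
[[-0.001  0.364  0.931]
 [-0.002  0.931 -0.364]
 [-1.    -0.002  0.   ]]
```

Seat is at about (0.634, −0.075) with shelf yaw −2.1°. The cup's bar middle is at (0.511, 0.237) with yaw −35.4°. The jaw yaw is 68.6° now, so it needs to turn −104°.

Emit:
{"op": "send_rows", "data": {
  "plan": [
    [0.03,-0.045,0.01,0,0,-8,0],
    [0.06,-0.09,0.02,0,0,-16,0],
    [0.09,-0.135,0.02,0,0,-24,0],
    [0.12,-0.18,0.02,0,0,-32,0],
    [0.15,-0.22,0.02,0,0,-40,0],
    [0.175,-0.26,0.02,0,0,-48,0],
    [0.2,-0.295,0.02,0,0,-56,0],
    [0.22,-0.325,0.02,0,0,-64,0],
    [0.235,-0.35,0.02,0,0,-72,0],
    [0.245,-0.365,0.02,0,0,-80,0]
  ],
  "grip_force": 40
}}

```text
t: 1.1
tool_pos: [0.4921, 0.2602, 0.2512]
eef_rot: [-0.549, -0.445, 0.55, -0.446]
contact_force: [-0.4, -0.9, 0.3]
width: 0.0427
```

Emit:
{"op": "send_rows", "data": {
  "plan": [
    [0.01,-0.015,0,0,0,-8,0],
    [0.02,-0.027,0,0,0,-16,0],
    [0.02,-0.027,0,0,0,-24,0],
    [0.02,-0.027,-0.02,0,0,-24,0],
    [0.02,-0.027,-0.02,0,0,-24,0]
  ]
}}

```text
t: 1.6
tool_pos: [0.5091, 0.236, 0.229]
eef_rot: [-0.626, -0.324, 0.63, -0.325]
contact_force: [-0.5, 0.4, -0.3]
width: 0.0429
```

Run:
```python
from h import *
from scipy.spatial.transform import Rotation as R
o=cap("b");s=status.observe();print(s["t"],s["tool_pos"],s["width"],s["q"]);r=R.from_quat(s["eef_rot"]).as_matrix();print(r.round(3),np.degrees(np.arctan2(r[1,1],r[0,1])))
```

```text
1.7 [0.51039782 0.23663987 0.2310057 ] 0.04280598891891662 [-0.86372351  0.2983601   0.44338688  1.8254334  -0.1454974   1.05114817
 -0.98149631]
[[-0.001  0.816 -0.578]
 [-0.001 -0.578 -0.816]
 [-1.    -0.     0.001]] -35.334853101878075
```

View pics/b_scene.png

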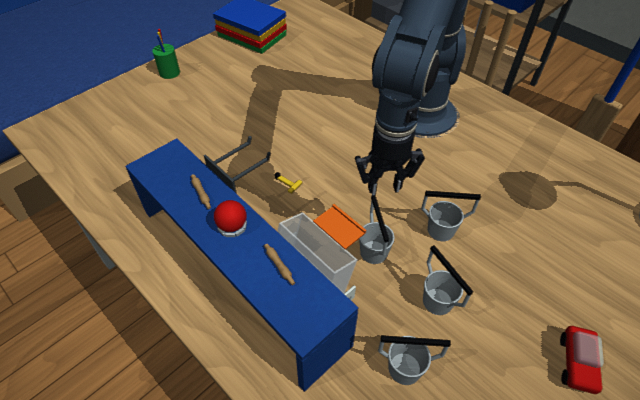

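The open fingers (385,175) stand straddling above the middle of the black bar (378,215). Descending 108 mm.

Emit:
{"op": "send_rows", "data": {
  "plan": [
    [0,0,-0.03,0,0,0,0],
    [0,0,-0.06,0,0,0,0],
    [0,0,-0.085,0,0,0,0],
    [0,0,-0.1,0,0,0,0],
    [0,0,-0.108,0,0,0,0],
    [0,0,-0.108,0,0,0,0],
    [0,0,-0.108,0,0,0,0]
  ]
}}

```text
t: 2.4
tool_pos: [0.5116, 0.237, 0.1243]
eef_rot: [0.629, 0.325, -0.628, 0.325]
contact_force: [-0.5, -0.3, 0.1]
width: 0.0424
```

Run:
```python
from h import *
o=cap("c")
cv2.imwrite("pics/c_crop.png",cv2.resize(o["scene"]["frame"][140:290,290:490,::-1],None,fx=4,fy=4,interpolation=cv2.INTER_CUBIC))
```

```text
(no output)
```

View pics/c_crop.png

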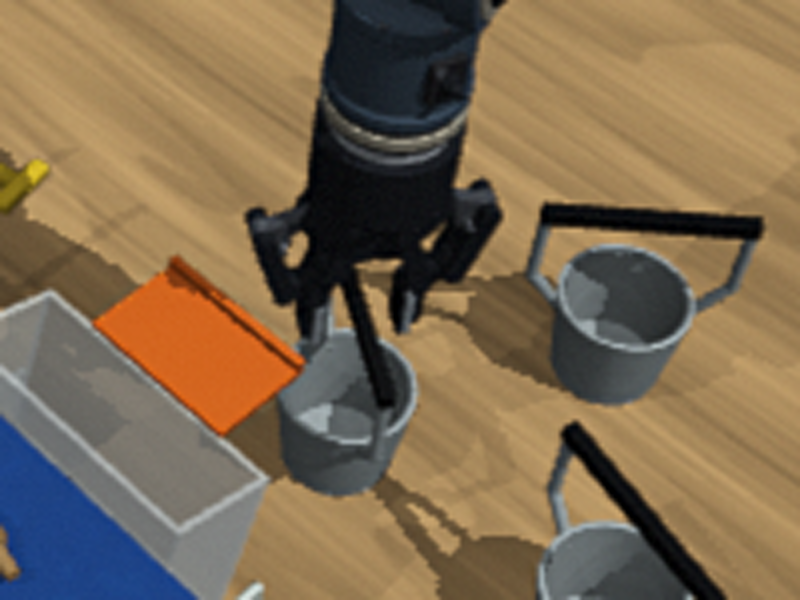

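The fingers straddle the bar on both sides (about (320,310) and (405,310) in the crop), clear of the orange lip. Closing.

Emit:
{"op": "send_rows", "data": {
  "plan": [
    [0,0,0,0,0,0,-1],
    [0,0,0,0,0,0,-1],
    [0,0,0,0,0,0,-1],
    [0,0,0,0,0,0,-1],
    [0,0,0,0,0,0,-1],
    [0,0,0,0,0,0,-1],
    [0,0,0,0,0,0,-1],
    [0,0,0,0,0,0,-1]
  ],
  "grip_force": 60
}}

```text
t: 3.3
tool_pos: [0.5109, 0.2371, 0.124]
eef_rot: [0.628, 0.325, -0.628, 0.324]
contact_force: [-0.9, 0.9, 5.6]
width: 0.0089
```

Emit:
{"op": "send_rows", "data": {
  "plan": [
    [0,0,0.01,0,0,0,-1],
    [-0.01,0,0.03,0,0,0,-1],
    [-0.02,0,0.055,0,0,0,-1],
    [-0.03,-0.005,0.08,0,0,0,-1],
    [-0.03,-0.02,0.1,0,0,0,-1],
    [-0.03,-0.04,0.1,0,0,4,-1],
    [-0.03,-0.07,0.1,0,0,8,-1],
    [-0.03,-0.1,0.1,0,0,14,-1],
    [-0.03,-0.13,0.1,0,0,20,-1],
    [-0.03,-0.16,0.1,0,0,25,-1]
  ]
}}

```text
t: 4.3
tool_pos: [0.4802, 0.0751, 0.2232]
eef_rot: [-0.542, -0.454, 0.542, -0.454]
contact_force: [-0.1, 0.1, -2.7]
width: 0.0088
```

Emit:
{"op": "send_rows", "data": {
  "plan": [
    [0.005,-0.03,0,0,0,4,-1],
    [0.01,-0.06,0,0,0,8.3,-1],
    [0.015,-0.09,0,0,0,8.3,-1],
    [0.02,-0.115,0,0,0,8.3,-1],
    [0.025,-0.135,0,0,0,8.3,-1],
    [0.025,-0.147,0,0,0,8.3,-1],
    [0.025,-0.152,0,0,0,8.3,-1],
    [0.025,-0.152,0,0,0,8.3,-1],
    [0.025,-0.152,0,0,0,8.3,-1]
  ]
}}

```text
t: 5.2
tool_pos: [0.5056, -0.0741, 0.2232]
eef_rot: [0.509, 0.492, -0.508, 0.491]
contact_force: [0.7, -0.3, -2.9]
width: 0.0084
```

Run:
```python
from h import *
from scipy.spatial.transform import Rotation as R
o=cap("d");s=status.observe();print(s["t"],s["tool_pos"],s["width"],s["contact_force"]);r=R.from_quat(s["eef_rot"]).as_matrix();print(np.degrees(np.arctan2(r[1,1],r[0,1])))
cv2.imwrite("pics/d_crop.png",cv2.resize(o["scene"]["frame"][100:250,190:390,::-1],None,fx=4,fy=4,interpolation=cv2.INTER_CUBIC))
for n in o:
    W=cloud(o[n]);fr=o[n]["frame"].max(-1)
    m=(fr<60)&(W[...,2]>.215)&(W[...,2]<.26)&(W[...,0]>.45)&(W[...,0]<.56)&(W[...,1]<.02)
    p=W[m]
    for a in (p[p[:,1]<-.105],p[p[:,1]>-.045]):
        if len(a): print(n,len(a),np.median(a,0).round(4),a.min(0).round(3),a.max(0).round(3))
```

```text
5.3 [ 0.50574358 -0.07403026  0.22323949] 0.008500571284912228 [ 0.31241811  0.00529106 -2.58774184]
-1.9429447583524229
scene 8 [ 0.5042 -0.1241  0.2319] [ 0.502 -0.132  0.215] [ 0.507 -0.113  0.246]
scene 74 [ 0.5108 -0.0254  0.2416] [ 0.504 -0.045  0.233] [ 0.513 -0.008  0.246]
top 92 [ 0.5063 -0.0279  0.2449] [ 0.502 -0.045  0.231] [ 0.512 -0.012  0.249]
```

View pics/d_crop.png

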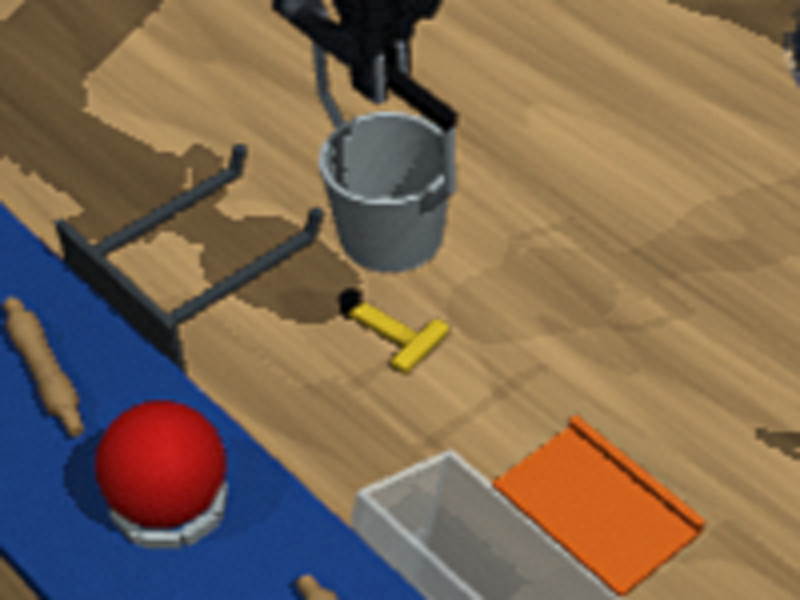

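View pics/d_top.png

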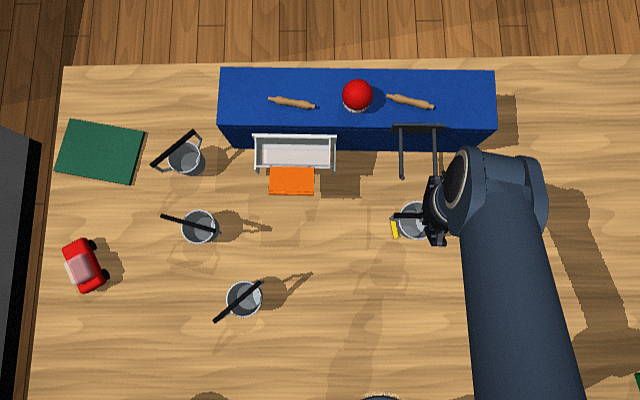

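The cup hangs upright in the grip, with its bar parallel to the plate at about (370,60)–(455,120) in the crop and its middle on the prongs' centre line. The bar's bottom is at about 0.233, above the tips, and the rim at about 0.169, below the prongs. Moving in over the prongs.

Emit:
{"op": "send_rows", "data": {
  "plan": [
    [0.02,0,-0.003,0,0,0,-1],
    [0.045,0,-0.004,0,0,0,-1],
    [0.07,0,-0.004,0,0,0,-1],
    [0.095,-0.001,-0.004,0,0,0,-1],
    [0.115,-0.001,-0.004,0,0,0,-1],
    [0.126,-0.001,-0.004,0,0,0,-1],
    [0.129,-0.001,-0.004,0,0,0,-1],
    [0.129,-0.001,-0.004,0,0,0,-1],
    [0.129,-0.001,-0.004,0,0,0,-1]
  ]
}}

```text
t: 6.2
tool_pos: [0.6338, -0.0764, 0.2194]
eef_rot: [-0.509, -0.491, 0.509, -0.491]
contact_force: [0.4, -0.5, -3.3]
width: 0.0086
```

Run:
```python
from h import *
o=cap("e");s=status.observe();print(s["t"],s["tool_pos"],s["width"],s["contact_force"])
cv2.imwrite("pics/e_crop.png",cv2.resize(o["scene"]["frame"][90:240,170:370,::-1],None,fx=4,fy=4,interpolation=cv2.INTER_CUBIC))
```

```text
6.3 [ 0.63400699 -0.0764173   0.21951824] 0.008673773405364134 [ 0.72706035  0.5075012  -2.58133038]
```

View pics/e_crop.png

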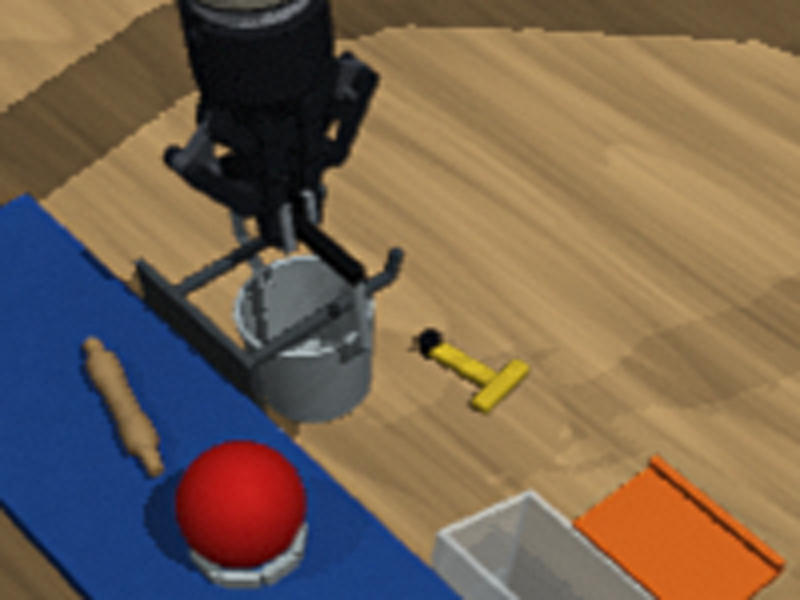

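The near prong passes through the hoop, inside the near upright (360,290), and both prongs run under the bar. Lowering gently by about 34 mm.

Emit:
{"op": "send_rows", "data": {
  "plan": [
    [0,0,-0.01,0,0,0,-1],
    [0,0,-0.02,0,0,0,-1],
    [0,0,-0.028,0,0,0,-1],
    [0,0,-0.031,0,0,0,-1],
    [0,0,-0.033,0,0,0,-1],
    [0,0,-0.034,0,0,0,-1],
    [0,0,-0.034,0,0,0,-1]
  ]
}}

```text
t: 7.0
tool_pos: [0.635, -0.0764, 0.1854]
eef_rot: [0.509, 0.491, -0.509, 0.491]
contact_force: [0.3, -0.7, -3.0]
width: 0.0083
```

Emit:
{"op": "send_rows", "data": {
  "plan": [
    [0,0,-0.001,0,0,0,-1],
    [0,0,-0.001,0,0,0,-1],
    [0,0,-0.001,0,0,0,-1]
  ]
}}

```text
t: 7.3
tool_pos: [0.6349, -0.0763, 0.1845]
eef_rot: [0.509, 0.491, -0.509, 0.491]
contact_force: [0.5, -0.7, -2.7]
width: 0.0085
```

Emit:
{"op": "send_rows", "data": {
  "plan": [
    [0,0,-0.001,0,0,0,-1],
    [0,0,-0.001,0,0,0,-1],
    [0,0,-0.001,0,0,0,-1]
  ]
}}

```text
t: 7.6
tool_pos: [0.635, -0.0764, 0.1843]
eef_rot: [0.509, 0.491, -0.509, 0.491]
contact_force: [-2.3, 1.7, 6.2]
width: 0.0088
```

Contact: the upward force is now 6 N and the bar lies on the prongs. Opening partly, then pulling up.

Emit:
{"op": "send_rows", "data": {
  "plan": [
    [0,0,0,0,0,0,-0.6],
    [0,0,0,0,0,0,-0.2],
    [0,0,0,0,0,0,0],
    [0,0,0,0,0,0,0],
    [0,0,0,0,0,0,0],
    [0,0,0,0,0,0,0]
  ]
}}

```text
t: 8.2
tool_pos: [0.6348, -0.0763, 0.1833]
eef_rot: [0.509, 0.491, -0.509, 0.491]
contact_force: [-0.1, -0.0, 1.0]
width: 0.0425
```

Run:
```python
from h import *
o=cap("f");s=status.observe();print(s["t"],s["tool_pos"],s["width"],s["contact_force"])
cv2.imwrite("pics/f_crop.png",cv2.resize(o["scene"]["frame"][90:240,170:370,::-1],None,fx=4,fy=4,interpolation=cv2.INTER_CUBIC))
```

```text
8.3 [ 0.6348249  -0.07635408  0.18327921] 0.042638869234017766 [ 0.12669865  0.43202605 -0.1843717 ]
```

View pics/f_crop.png

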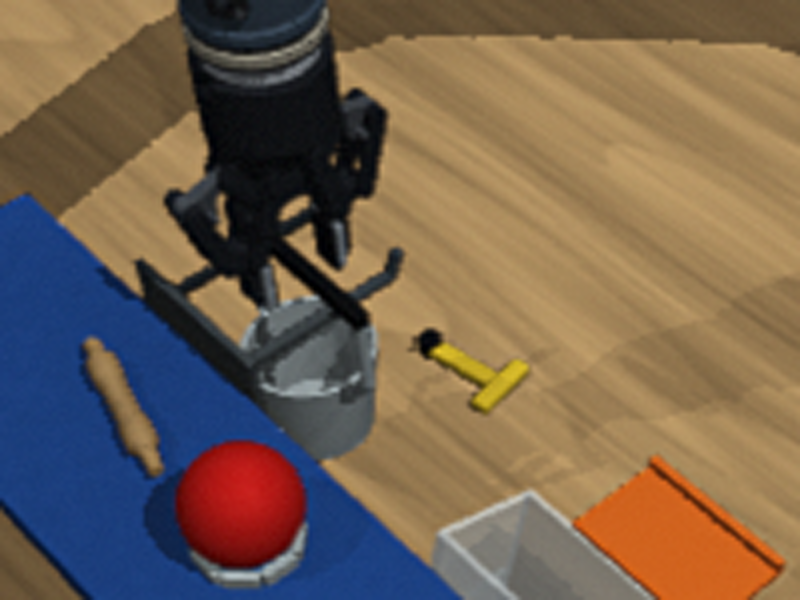

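The bar lies on the near prong, around (340,300), with the fingers open on both sides and not touching it. Retreating straight up.

Emit:
{"op": "send_rows", "data": {
  "plan": [
    [0,0,0.01,0,0,0,0],
    [0,0,0.03,0,0,0,0],
    [0,0,0.06,0,0,0,0],
    [0,0,0.09,0,0,0,0],
    [0,0,0.12,0,0,0,0],
    [-0.01,0.03,0.13,0,0,0,-0.5],
    [-0.02,0.075,0.13,0,0,0,-1],
    [-0.03,0.12,0.13,0,0,0,-1],
    [-0.04,0.165,0.13,0,0,0,-1],
    [-0.04,0.2,0.13,0,0,0,-1]
  ]
}}

```text
t: 9.3
tool_pos: [0.5935, 0.1269, 0.3145]
eef_rot: [0.509, 0.492, -0.508, 0.491]
contact_force: [0.2, 0.4, 0.1]
width: -0.0003
```

Run:
```python
from h import *
from scipy.spatial.transform import Rotation as R
o=cap("g");s=status.observe();print(s["t"],s["tool_pos"],s["width"],s["contact_force"])
cv2.imwrite("pics/g_crop.png",cv2.resize(o["scene"]["frame"][90:240,170:370,::-1],None,fx=4,fy=4,interpolation=cv2.INTER_CUBIC))
for n in o:
    W=cloud(o[n]);fr=o[n]["frame"].max(-1)
    m=(fr<60)&(W[...,2]>.201)&(W[...,2]<.215)&(W[...,0]>.605)&(W[...,0]<.67)&(W[...,1]<.02)
    p=W[m]; print(n,len(p))
    if len(p)>10: print(cv2.minAreaRect(p[:,:2].astype(np.float32)*1000),np.median(p[:,2]))
```

```text
9.4 [0.59393544 0.131387   0.31367694] -0.00025523744339379136 [ 0.28272362 -0.0835458  -1.39531951]
scene 170
((635.7135009765625, -74.73055267333984), (128.447509765625, 10.24010944366455), 88.1266860961914) 0.20427028836074695
top 282
((635.0570068359375, -77.11174011230469), (125.10848236083984, 10.668237686157227), 88.22405242919922) 0.2061102791764578
```

View pics/g_crop.png

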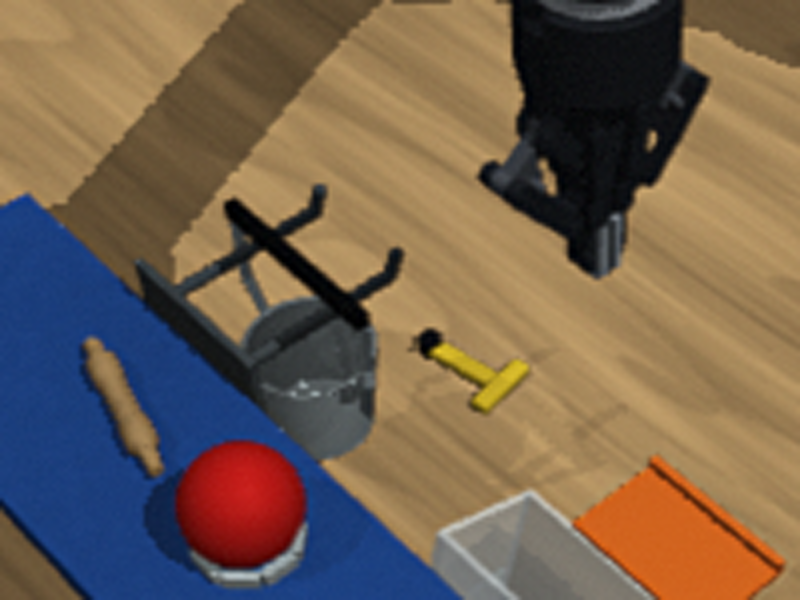

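View pics/g_top.png

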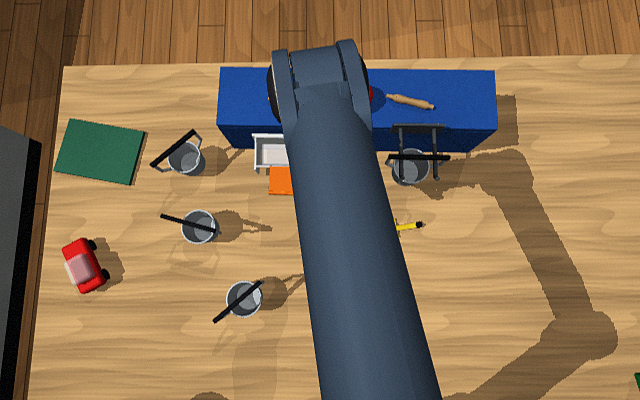

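The cup hangs on both prongs: bar middle at about (0.635, −0.076), bar top at about 0.205–0.206, aligned with the plate and 1–2 mm from the seat. The arm is clear. The lip middle is at about (0.599, 0.195, 0.155). Moving above it with the fingers shut.

Emit:
{"op": "send_rows", "data": {
  "plan": [
    [0.002,0.03,-0.02,0,0,0,-1],
    [0.004,0.06,-0.05,0,0,0,-1],
    [0.004,0.071,-0.085,0,0,0,-1],
    [0.004,0.071,-0.115,0,0,0,-1],
    [0.004,0.071,-0.13,0,0,0,-1],
    [0.004,0.071,-0.13,0,0,0,-1],
    [0.004,0.071,-0.13,0,0,0,-1]
  ]
}}

```text
t: 10.1
tool_pos: [0.6, 0.1939, 0.1848]
eef_rot: [0.51, 0.49, -0.509, 0.491]
contact_force: [0.5, 0.0, -0.2]
width: -0.0001
```

Run:
```python
from h import *
o=cap("h");s=status.observe();print(s["t"],s["tool_pos"],s["q"],s["contact_force"])
cv2.imwrite("pics/h_crop.png",cv2.resize(o["scene"]["frame"][140:310,240:440,::-1],None,fx=3.5,fy=3.5,interpolation=cv2.INTER_CUBIC))
```

```text
10.2 [0.60026084 0.19426195 0.1855019 ] [-0.69157696  0.45650361  0.42902788  1.71776918 -0.21835339  1.01080322
 -0.22232569] [-0.76898413  0.24090396  0.56557219]
```

View pics/h_crop.png

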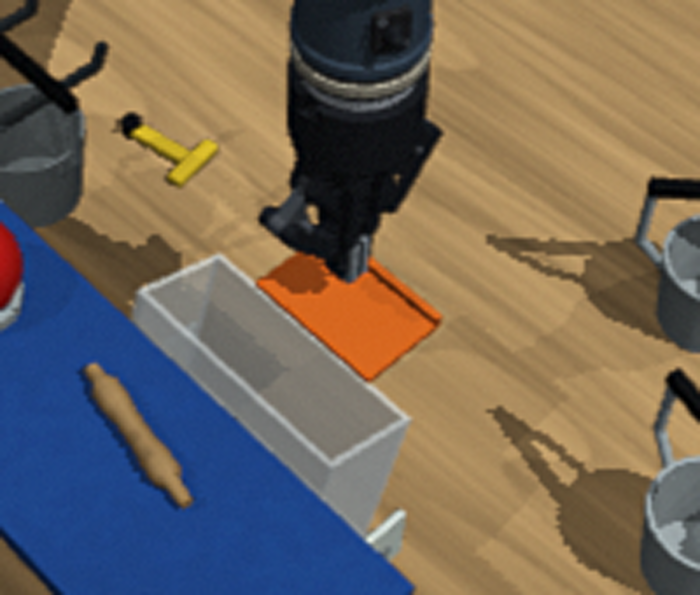

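The shut fingertips are above the lip's middle, about (350,270) in the crop. Touching down and then following the lip's arc, turning the tool with it.

Emit:
{"op": "send_rows", "data": {
  "plan": [
    [0,0,-0.015,0,0,0,-1],
    [0,0,-0.027,0,0,0,-1],
    [0,0,-0.031,0,0,0,-1],
    [-0.004,0,-0.034,0,-2.5,0,-1],
    [-0.009,0,-0.037,-0.2,-5,0,-1],
    [-0.014,0,-0.041,-0.3,-7.5,0,-1],
    [-0.018,0,-0.045,-0.4,-10,0,-1],
    [-0.022,0,-0.048,-0.5,-12.5,0,-1],
    [-0.022,0,-0.048,-0.5,-12.5,0,-1]
  ]
}}

```text
t: 11.1
tool_pos: [0.5724, 0.1956, 0.1346]
eef_rot: [0.557, 0.435, -0.454, 0.543]
contact_force: [-12.4, -0.2, 15.1]
width: 0.0002
```

```bash
cat > lip.py <<'E'
from h import *
import sys
from scipy.spatial.transform import Rotation as R
o=cap(sys.argv[1]);s=status.observe();print(s["t"],s["tool_pos"].round(4) if hasattr(s["tool_pos"],"round") else s["tool_pos"],s["contact_force"],np.round(s["q"],2),np.round(s["dq"],3))
cv2.imwrite(f"pics/{sys.argv[1]}_crop.png",cv2.resize(o["scene"]["frame"][90:310,180:440,::-1],None,fx=2.7,fy=2.7,interpolation=cv2.INTER_CUBIC))
for n in o:
    W=cloud(o[n]);hsv=cv2.cvtColor(o[n]["frame"],cv2.COLOR_RGB2HSV)
    m=(hsv[...,0]>5)&(hsv[...,0]<14)&(hsv[...,1]>215)&(hsv[...,2]>110)&(W[...,2]>.05)&(W[...,2]<.18)&(np.abs(W[...,0]-.57)<.08)&(np.abs(W[...,1]-.195)<.056)
    p=W[m];print(n,len(p))
    if len(p)<30: continue
    A=np.c_[p[:,0],p[:,1],np.ones(len(p))];w=np.ones(len(p),bool)
    for _ in range(6):
        c=np.linalg.lstsq(A[w],p[w,2],rcond=None)[0];r=p[:,2]-A@c;w=np.abs(r)<max(.0025,1.0*np.std(r[w]))
    print(" tilt rad",np.arctan(c[0]).round(3),"inl",w.sum(),"x",np.percentile(p[:,0],[1,99]).round(3),"z",np.percentile(p[:,2],[1,99]).round(3))
E
python3 lip.py i
```

```text
11.2 [0.5731 0.1956 0.1352] [-13.80195853  -0.46059789  17.76188743] [-0.81  0.4   0.46  1.97 -0.15  0.62 -0.32] [ 0.006  0.001 -0.001 -0.011 -0.001  0.013  0.001]
scene 651
 tilt rad 0.268 inl 576 x [0.545 0.605] z [0.125 0.143]
top 108
 tilt rad 0.241 inl 92 x [0.541 0.599] z [0.129 0.144]
```

View pics/i_crop.png

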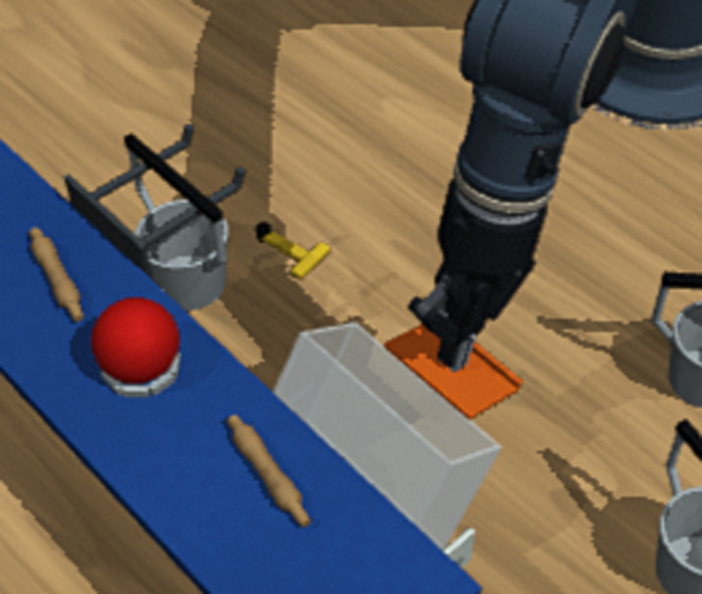

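Lip is at ~0.26 rad with the fingertips at its middle. The sideways load shows my x lags the arc by about 4 mm, so the rest of the arc takes a little more −x.

Emit:
{"op": "send_rows", "data": {
  "plan": [
    [-0.004,0,-0.001,0,-1.5,0,-1],
    [-0.007,0,-0.004,0,-3.5,0,-1],
    [-0.01,0,-0.007,-0.1,-5.5,0,-1],
    [-0.013,0,-0.01,-0.2,-7.5,0,-1],
    [-0.016,0.001,-0.013,-0.3,-9.5,0,-1],
    [-0.018,0.001,-0.016,-0.4,-11.5,0,-1],
    [-0.019,0.001,-0.018,-0.5,-12.5,0,-1],
    [-0.019,0.001,-0.018,-0.5,-12.5,0,-1],
    [-0.019,0.001,-0.018,-0.5,-12.5,0,-1]
  ]
}}

```text
t: 12.1
tool_pos: [0.5571, 0.1962, 0.1171]
eef_rot: [0.602, 0.369, -0.391, 0.59]
contact_force: [-5.7, 0.8, 7.5]
width: -0.0002
```

```bash
python3 lip.py j
```

```text
12.2 [0.5571 0.1962 0.1172] [-6.83871427  1.34335882  8.83102238] [-1.03  0.38  0.62  2.17 -0.01  0.28 -0.51] [ 0.002 -0.001 -0.     0.001 -0.001 -0.001 -0.   ]
scene 547
 tilt rad 0.442 inl 483 x [0.53  0.589] z [0.103 0.131]
top 582
 tilt rad 0.436 inl 493 x [0.528 0.587] z [0.106 0.131]
```

View pics/j_crop.png

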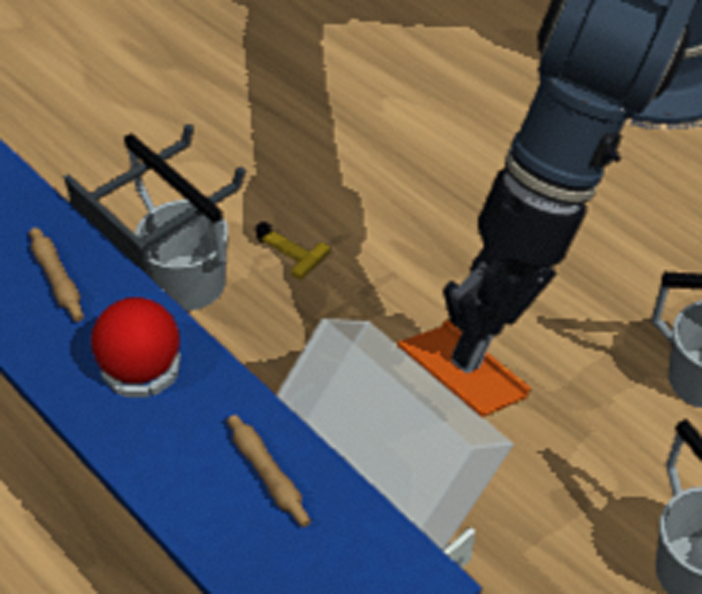

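The bin is half open, with the lip tilted 0.44 rad in both views and the fingertips on its middle at about (465,360). The cup still hangs at (180,250). I'll hold briefly to confirm it's steady.

Emit:
{"op": "send_rows", "data": {
  "plan": [
    [0,0,0,0,0,0,-1],
    [0,0,0,0,0,0,-1],
    [0,0,0,0,0,0,-1],
    [0,0,0,0,0,0,-1],
    [0,0,0,0,0,0,-1],
    [0,0,0,0,0,0,-1],
    [0,0,0,0,0,0,-1],
    [0,0,0,0,0,0,-1]
  ]
}}

```text
t: 13.0
tool_pos: [0.5572, 0.1962, 0.1172]
eef_rot: [0.602, 0.369, -0.391, 0.59]
contact_force: [-6.3, 1.8, 7.0]
width: -0.0004
```

```bash
python3 lip.py k
python3 - <<'E'
from h import *
o=load("k")
for n in o:
    W=cloud(o[n]);fr=o[n]["frame"].max(-1)
    m=(fr<60)&(W[...,2]>.201)&(W[...,2]<.215)&(W[...,0]>.605)&(W[...,0]<.67)&(W[...,1]<.02)&(W[...,1]>-.16)
    p=W[m]; print(n,len(p))
    if len(p)>10: print(cv2.minAreaRect(p[:,:2].astype(np.float32)*1000),np.median(p[:,2]))
E
```

```text
13.1 [0.5572 0.1962 0.1172] [-6.65857461  1.10608198  7.52894902] [-1.03  0.38  0.62  2.17 -0.01  0.28 -0.51] [-0.001 -0.001 -0.001  0.001  0.     0.    -0.002]
scene 549
 tilt rad 0.438 inl 487 x [0.531 0.59 ] z [0.104 0.131]
top 584
 tilt rad 0.43 inl 493 x [0.528 0.587] z [0.106 0.132]
scene 172
((636.055908203125, -73.26007843017578), (125.746337890625, 11.61239242553711), 87.1489486694336) 0.20431521314432144
top 278
((634.9949340820312, -77.15852355957031), (125.43514251708984, 10.01461124420166), 87.98139190673828) 0.2060013489321864
```

```bash
python3 -c "
from station import robot; print(robot.hand_in())"
```

```text
the job is handed in; nothing more can be done
None
```

The cup is hung on the twin hook and let go, and the bin is held half open. I handed the job in at about 13 s; hand-in gives no verdict, so success is not confirmed.

- **Cup:** I took the rightmost of the four look-alike cups, the one in front of the bin. My last check put the middle of its bar at about (0.635, −0.075), within a few mm of the seat. The bar's top was at 0.204–0.206, which fits it lying on both prongs, and the cup looked upright and had no robot contact.
- **Bin:** The shut fingertips press on the middle of the orange lip. The last tilt readings were 0.438 rad (scene camera) and 0.430 rad (top camera), against a target of 0.436, and the arm was still. The force on the tool was about 10 N: 7.5 N up and 6.7 N sideways, so more sideways push than the spring alone needs.
- **Ball, bails and key:** They showed no movement in the pictures. I checked them by eye only and did not measure them.

The two cameras differ by about 2 mm in height and up to 4 mm in y. The only thing off along the way was a higher force of about 22 N on the tool partway through the bin press, because my path lagged the lip's arc. I corrected the path and the force dropped.

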